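# Unlock and start the proofing plate

### The arm

A 7-joint arm with a two-finger parallel gripper is mounted at the origin on the work surface. World frame = base frame: x ahead of the robot, y to its left, z up, the work surface at z = 0. Lengths are in m, angles in rad, forces in N, time in s.
With the tool pointing down it reaches from about 0.35 to 0.9 m from the base axis. Payload 8.1 kg.
Tool frame: the origin (TCP) lies between the finger pads; the fingertips stand ahead of it and the grasp point (between the pads) is the TCP (arm.nose_length is the z of the fingertips in the tool frame, in m); z points along the fingers, y is the line along which they close (so a half turn about z gives the same grasp; the last joint's range is limited). The gripper opens to 92 mm and grips with 3 to 60 N. Pads are 19 mm wide; open, the fingers measure 130 mm over their backs; the gripper's body (75 mm by 190 mm) begins 47 mm behind the grasp point.
Start: joints at [1.045, 0.434, 0.025, 1.573, -0.012, 1.134, -0.075], TCP at [0.256, -0.57, 0.246] pointing down, gripper open.
Joint ranges: [-2.62, 2.62], [-0.44, 2.09], [-1.27, 1.32], [0.08, 2.57], [-1.32, 4.46], [0.12, 2], [-2.74, 2.74]. Speed limits (rad/s): [2.22, 2.22, 3.01, 3.01, 3.14, 3.14, 3.14].

### API

Orientations are given as a rotation vector (axis times angle).
In Python, from cell import sensors, optics, arm gives the robot as it stands.
- The arm moves only by the tool arm_command, never from a script. Its argument "deltas" is one flat list of numbers, 7 for each row, row after row: the turn, a rotation vector about the world's x, y, z as a fraction of full scale, then the shift along the world's x, y, z as a fraction of full scale, then the finger opening in mm, from 0 to 91.8. In form: [wx, wy, wz, dx, dy, dz, fingers, wx, wy, wz, dx, dy, dz, fingers, ...]. A call has 1 to 20 rows; each row is the pose to reach, as a shift and turn from the pose commanded when the call began; what a row does not reach only later rows make up. Full scale, the value 1, is 1 m for a shift and 90 degrees for a turn. A row lasts 1/10 s, in which the tool goes at most 50 mm and 8.59 degrees, less where a joint would pass 70% of its speed; a pose out of reach is approached as far as the arm can. A call with a number of a shift or a turn outside -1 to 1 is refused whole. A call with a gripper value outside its range is refused whole. The fingers move at their own pace and stop on an object; "force" is the grip in N (left out, the last holds). Time passes only in rows, so rows that repeat a pose let the fingers close. It gives the time, the measured TCP pose, the force, the opening and the grip force at its end, in the units of the state.
- sensors.observe(): the state, without advancing time (a new reading comes with each control period).
- optics.get_image(name): name is "scene" or "side" or "wrist"; returns the picture (384x512x3 uint8, blue, green, red); there is no depth.
- optics.calibration(name): a dict with "camera_matrix" (3x3 intrinsics, pixels), "rvec" (rotation vector, rad) and "tvec" (3), from world to camera coordinates, as OpenCV has them. Camera axes: x right, y down, z forward; pixel columns grow to the right and rows downward; lengths in m; the calibration is good to about 2 mm. A picture is of the moment at which its call begins: read the wrist's pose just before it. calibration takes no time and is no camera call; for the wrist camera it gives the pose at the moment of the call.
- arm.sign_off(): hands the job in; it is judged then, once.
The state is a dict: "clock": time; "joints": joint angles; "dq": joint speeds; "joint_efforts": joint torques, N m; "position": TCP position; "ee_rot": TCP orientation; "force": force on the tool from outside, world axes, zero at the start; "ft_torque": the same for the moment, N m; "width": opening from 0.0 (shut) to 1.0 (fully open); "gripper_force": force on a finger pad.
Only numpy, scipy, OpenCV 4.12 (cv2) and the standard library are available. Lean on these libraries where they do the work, as an engineer would, in place of code of your own. Each camera call takes 0.05 s, during which the arm holds its last target. There are 200 camera calls.

### The job

The crock's warming plate is key-locked. With the two fingertips, press its two round keys straight down together, neither one ahead of the other, hold both right down for at least two seconds and let both go; then press the long bar key right down with the fingers and let it come up again. Leave the small square key between the round ones unpressed, and do not shift or lift the crock or anything else on the counter.

Things in the scene. Friction and masses are not known exactly. Their poses are not given: they have to be found in the camera images.
- warmer: flat white warming plate, fixed to the counter, 280 (x) x 290 (y) x 50 mm high, with a steel heating surface 162 x 250 mm at 54 mm height over its far part. Origin under its centre at counter height; its x axis points from the key row at the front edge to the heating surface, y to the left along the key row, z up. It turns up to 0.4 rad either way.
- pair_panel: black plate 58 x 115 x 3 mm let onto the warmer's front strip (105 mm in front of the warmer's centre, 65 mm to the left or right of its middle, which side varies), carrying the two round keys and the small square key between them. Its upper face is 53 mm above the counter. Origin at the centre of its underside; y runs along the line through the three keys, z up.
- start_panel: black plate like the other, on the other side of the same strip, carrying only the long bar key. Same axes, origin at the centre of its underside.
- key_left_top (a point): centre of the top face of one round key, a white disc 26 mm across standing 10 mm proud of its panel (63 mm above the counter when up), at panel y = +29 mm. The two round keys are 58 mm apart, centre to centre.
- key_right_top (a point): centre of the top face of the other round key, the same, at panel y = -29 mm.
- key_square_top (a point): centre of the top of the small white square key half-way between the round keys, 14 mm square, 6 mm proud of the panel (59 mm above the counter). Not to be pressed.
- key_start_top (a point): centre of the top face of the long white bar key, 24 mm (x) by 56 mm (y), 10 mm proud of its panel (63 mm above the counter when up), in the middle of start_panel, its length along panel y.
- key_left (a joint): how far that round key is down, m: 0 up, 0.007 fully down. A spring pushes it back up as soon as it is let go; it starts to move at about 0.5 N and is fully down at about 5 N.
- key_right (a joint): the same for the other round key, with the same spring (about 10 N for the two together).
- key_square (a joint): how far the small square key is down, m: 0 up, 0.004 fully down (about 3 N).
- key_start (a joint): how far the long bar key is down, m: 0 up, 0.007 fully down (about 5 N), sprung as the round keys.
- crock: bystander: stoneware crock with white screw-top lid, 120 mm across, 118 mm high with its knob, standing loose on the heating surface with its side 95 mm or more beyond the line of key centres. Origin under its centre.
- jar: bystander: small glass jar with steel cap, 48 mm across, 75 mm high, loose on the heating surface beside the crock. Origin under its centre.
- loaf_pan: bystander: open steel loaf pan, 254 x 131 x 62 mm, on the counter to the right of the warmer. Origin under its centre.
- board: bystander: bamboo board, 300 x 190 x 16 mm, on the counter to the left of the warmer. Origin under its centre.
- bowl: bystander: glass bowl, 144 mm across, 60 mm high, on the board. Origin under its centre.
- spatula: bystander: spatula 260 mm long lying on the counter in front of the warmer, under 40 mm high. Origin under its middle.

How it is judged:
By the outcome, as a careful person would: the job done as asked, in the order asked, and still so for the second after the job is handed in, with the robot touching nothing.
It also fails if it takes over 48 s, if anything falls off the work surface, if the arm or the gripper's body presses on something with over 40 N, if the wrist force passes 120 N, or if a joint passes its speed limit or range.

## Working session

There is one attempt and no reset: what is moved stays moved. The work goes in short steps, Python scripts to look and compute and a tool call to move; the robot and the scene stay as the last step left them, time stands still between calls to the robot, and variables do not carry over. Pictures are saved under pics/ and viewed, at most 10 in all, crops included, and the job is handed in when it is done.

Besides the shell and the picture viewer there is one more tool, called after "Call:" as name(argument=value, ...), one argument or row to a line, values as JSON. arm_command: Moves the arm, as the interface text tells. Its arguments: {"type":"object","properties":{"deltas":{"type":"array","items":{"type":"number"}},"force":{"type":"number"}},"required":["deltas"]}

```bash
mkdir -p pics; python3 - <<'E'
from cell import sensors, optics, arm
import cv2,numpy as np
s=sensors.observe();print(s,arm.nose_length)
for n in ["scene","side","wrist"]:
    c=optics.calibration(n);print(n,c)
    cv2.imwrite(f"pics/{n}0.png",optics.get_image(n))
a=cv2.imread("pics/scene0.png");b=cv2.imread("pics/side0.png")
cv2.imwrite("pics/s0.png",cv2.resize(a,(800,600)))
cv2.imwrite("pics/d0.png",cv2.resize(b,(800,600)))
E
```

```text
{'clock': 0.0, 'joints': array([ 1.04543975,  0.43519061,  0.02494086,  1.57408649, -0.01161489,
        1.13398636, -0.07512626]), 'dq': array([ 5.44352072e-04, -5.42649746e-04, -4.75278994e-04,  4.33535232e-04,
        6.99480999e-04, -8.52261483e-05, -1.31430625e-03]), 'joint_efforts': array([-5.73233501e-04, -6.67865324e+01,  9.84489173e-01, -3.14465225e+01,
       -6.06809137e-02,  4.26564203e-02,  1.18357125e-04]), 'position': array([ 0.25620002, -0.56955642,  0.24496878]), 'ee_rot': array([-3.07026114e+00, -6.58710789e-01,  6.72465049e-04]), 'force': array([-0.38088548, -0.50246372,  0.40839452]), 'ft_torque': array([0.02367114, 0.01439375, 0.0197729 ]), 'gripper_force': 0.0, 'width': 1.0012243571226334} 0.019
scene {'camera_matrix': array([[383.7826789 ,   0.        , 252.91530455],
       [  0.        , 383.7826789 , 188.37567907],
       [  0.        ,   0.        ,   1.        ]]), 'rvec': array([ 0.9703578 ,  2.67768687, -0.79343455]), 'tvec': array([ 0.39019502, -0.29162459,  1.17017293])}
side {'camera_matrix': array([[438.99775467,   0.        , 260.72981816],
       [  0.        , 438.99775467, 196.41880228],
       [  0.        ,   0.        ,   1.        ]]), 'rvec': array([ 0.95821955, -2.2117574 ,  1.31146644]), 'tvec': array([0.42735176, 0.25126091, 0.82379686])}
wrist {'camera_matrix': array([[299.69347559,   0.        , 253.29648588],
       [  0.        , 299.69347559, 187.29314741],
       [  0.        ,   0.        ,   1.        ]]), 'rvec': array([-2.42499952,  1.56903615,  0.22968105]), 'tvec': array([-0.6253891 , -0.03573512,  0.39097763])}
```

View pics/s0.png

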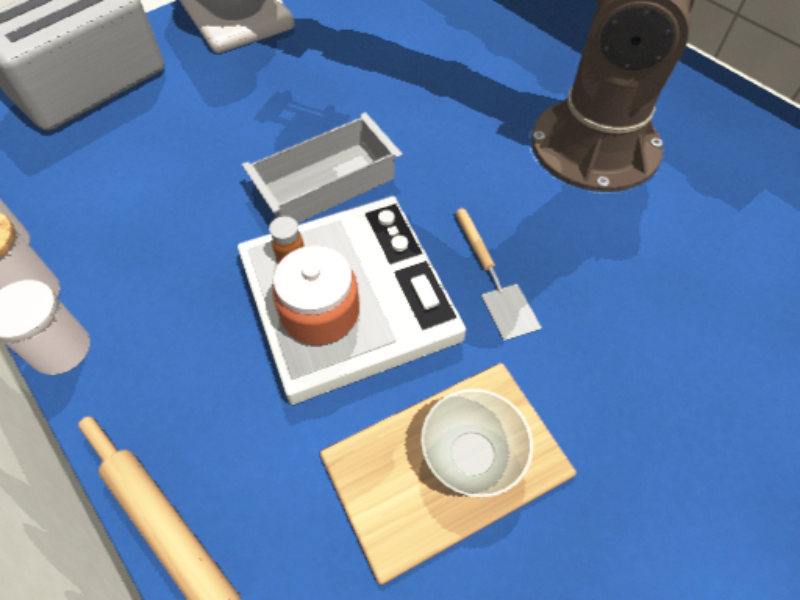

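View pics/d0.png

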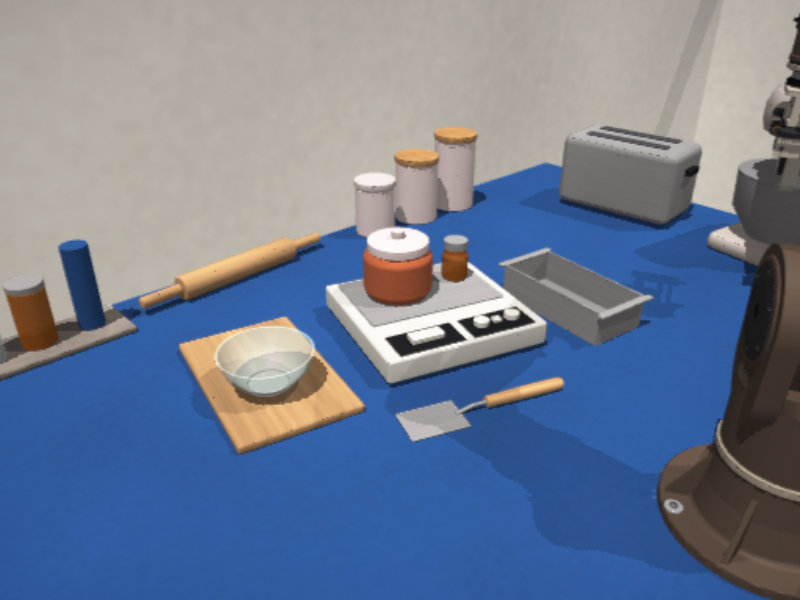

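The scene picture shows the round keys at about (387,217) and (400,243), the square key at (392,230) and the bar key at (425,292), all in 800×600 pixels. The side view shows the bar key at (426,335) and the round keys at (481,322) and (511,314). The pair panel is therefore on the right.

```bash
cat > h.py <<'E'
import cv2,numpy as np
def ray(c,uv,z):
    R=cv2.Rodrigues(c["rvec"])[0];o=-R.T@c["tvec"]
    p=cv2.undistortPoints(np.array(uv,float).reshape(-1,1,2),c["camera_matrix"],None)[:,0]
    d=np.c_[p,np.ones(len(p))]@R
    return o+d*((z-o[2])/d[:,2])[:,None]
def measure(im,c,lo,hi,thr=60):
    """panels = dark blobs near the box lo..hi (world xy); keys = bright blobs in them"""
    g=im.max(2);m=(g<thr).astype(np.uint8)
    for ct in cv2.findContours(m,cv2.RETR_EXTERNAL,cv2.CHAIN_APPROX_NONE)[0]:
        if cv2.contourArea(ct)<150: continue
        r=cv2.minAreaRect(ct); P=ray(c,[r[0]],.053)[0]
        if not(lo[0]<P[0]<hi[0] and lo[1]<P[1]<hi[1]): continue
        W=ray(c,ct[:,0],.053)[:,:2].astype(np.float32)*1000
        wr=cv2.minAreaRect(W);print("panel mm",np.round(wr[0],1),np.round(wr[1],1),round(wr[2],1))
        f=np.zeros_like(m);cv2.drawContours(f,[cv2.convexHull(ct)],-1,1,-1)
        k=((g>150)&(f>0)).astype(np.uint8)
        for kc in cv2.findContours(k,cv2.RETR_EXTERNAL,cv2.CHAIN_APPROX_NONE)[0]:
            if cv2.contourArea(kc)<4: continue
            M=cv2.moments(kc);uv=[M["m10"]/M["m00"],M["m01"]/M["m00"]]
            print("  key px",np.round(uv,1),"area",M["m00"],"at",np.round(ray(c,[uv],.062)[0]*1000,1))
E
python3 - <<'E'
from h import *
from cell import optics
for n in ["scene","side"]:
    print(n);measure(cv2.imread(f"pics/{n}0.png"),optics.calibration(n),(.3,-.5),(.8,.3))
E
```

```text
scene
panel mm [507.6  69.5] [110.   54.2] 72.9
  key px [271.6 186.2] area 197.5 at [507.8  71.3  62. ]
panel mm [467.8 -54.5] [111.3  53.9] 72.5
  key px [254.4 153.2] area 89.0 at [475.5 -31.6  62. ]
  key px [247.  138.5] area 57.5 at [459.2 -81.   62. ]
side
panel mm [505.  73.] [110.5  55.5] 71.9
  key px [271.8 213.8] area 139.5 at [503.6  75.4  62. ]
panel mm [465.3 -51. ] [110.9  54.9] 72.0
  key px [317.1 203.3] area 11.0 at [462.4 -45.8  62. ]
  key px [307.6 205.1] area 44.5 at [472.6 -20.7  62. ]
  key px [326.5 201.6] area 27.0 at [451.7 -70.1  62. ]
```

```bash
python3 - <<'E'
from h import *
from cell import optics,sensors
c=optics.calibration("wrist");s=sensors.observe()
R=cv2.Rodrigues(c["rvec"])[0];T=cv2.Rodrigues(s["ee_rot"])[0]
print("cam in tool",T.T@(-R.T@c["tvec"]-s["position"]),"axis",T.T@R[2]);print(T)
E
```

```text
cam in tool [ 0.07763222  0.00058303 -0.13987243] axis [-0.28673816  0.00132311  0.95800808]
[[ 9.11962412e-01  4.10273338e-01 -5.89515927e-04]
 [ 4.10273739e-01 -9.11961892e-01  9.83175667e-04]
 [-1.34245298e-04 -1.13848216e-03 -9.99999343e-01]]
```

Call:
arm_command(
  deltas=[0,0,-0.467,0.21,0.517,-0.025,39,0,0,-0.467,0.21,0.517,-0.025,39,0,0,-0.467,0.21,0.517,-0.025,39,0,0,-0.467,0.21,0.517,-0.025,39,0,0,-0.467,0.21,0.517,-0.025,39,0,0,-0.467,0.21,0.517,-0.025,39,0,0,-0.467,0.21,0.517,-0.025,39,0,0,-0.467,0.21,0.517,-0.025,39,0,0,-0.467,0.21,0.517,-0.025,39,0,0,-0.467,0.21,0.517,-0.025,39,0,0,-0.467,0.21,0.517,-0.025,39,0,0,-0.467,0.21,0.517,-0.025,39,0,0,-0.467,0.21,0.517,-0.025,39,0,0,-0.467,0.21,0.517,-0.025,39,0,0,-0.467,0.21,0.517,-0.025,39,0,0,-0.467,0.21,0.517,-0.025,39,0,0,-0.467,0.21,0.517,-0.025,39],
)

```text
clock: 1.85
position: [0.4662, -0.054, 0.2208]
ee_rot: [3.103, -0.489, 0.0]
force: [0.0, 0.0, 0.1]
width: 0.423
gripper_force: 0.0
```

```bash
python3 - <<'E'
from h import *
from cell import optics,sensors
s=sensors.observe();c=optics.calibration("wrist");im=optics.get_image("wrist")
print(s["clock"],s["position"],cv2.Rodrigues(s["ee_rot"])[0],s["joints"],s["force"],s["width"]*91.8)
cv2.imwrite("pics/w1.png",im);measure(im,c,(.3,-.5),(.8,.3))
E
```

```text
1.85 [ 0.46616244 -0.0540316   0.22079244] [[ 9.51502943e-01 -3.07639641e-01  4.50592510e-06]
 [-3.07639630e-01 -9.51502914e-01 -2.52274938e-04]
 [ 8.18971720e-05  2.38654145e-04 -9.99999968e-01]] [ 0.12366029  0.21727098 -0.14507736  1.96283546  0.03825179  0.9640415
 -1.92337844] [0.01296904 0.04169068 0.06726665] 38.797753399521376
panel mm [302.7 -10.7] [676.9 226.9] 70.4
  key px [ 83.8 240. ] area 40.5 at [455.4 143.9  62. ]
  key px [420.7 238.1] area 21.0 at [ 343.5 -208.    62. ]
panel mm [521.3 111.3] [23.8 52.1] 72.0
panel mm [474.8 -90.9] [45.3 20. ] 72.0
panel mm [584.5 153.6] [  6.3 142. ] 77.1
panel mm [ 511.  -189.6] [ 39.7 111.4] 82.0
panel mm [ 450.  -298.1] [ 42.4 219.7] 84.3
```

View pics/w1.png

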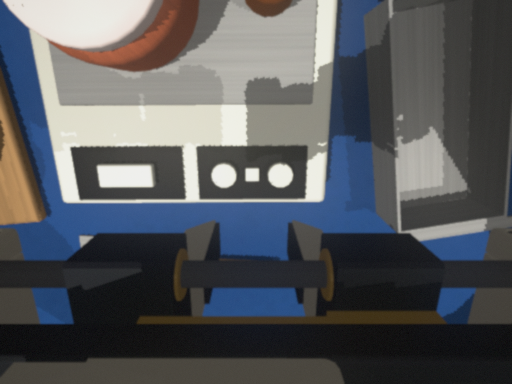

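The wrist view shows the round keys at (224,175) and (281,175), the square key at (252,175) and the bar at (126,176). The fingers are straight below them in the picture.

```bash
cat >> h.py <<'E'
def keys(im,c,box=(150,195,75,305)):
    r0,r1,c0,c1=box;g=np.zeros(im.shape[:2],np.uint8)
    g[r0:r1,c0:c1]=(im.max(2)[r0:r1,c0:c1]>140)
    out=[]
    for i,(st,ce) in enumerate(zip(*cv2.connectedComponentsWithStats(g)[2:])):
        if i and 50<st[4]<2500 and st[2]<70 and st[3]<32:
            z=.059 if st[4]<250 else .063
            out.append(ray(c,[ce],z)[0]*1000);print(st,np.round(ce,1),np.round(out[-1],1))
    return np.array(out)
E
python3 - <<'E'
from h import *
from cell import optics,sensors
s=sensors.observe();c=optics.calibration("wrist")
im=cv2.imread("pics/w1.png")
k=keys(im,c)
T=cv2.Rodrigues(s["ee_rot"])[0];print("tool frame from TCP:",np.round((k-s["position"]*1000)@T,1))
m=(im.max(2)<60).astype(np.uint8);m[:140]=0;m[203:]=0;m[:,:70]=0;m[:,312:]=0
for ct in cv2.findContours(m,0,1)[0]:
    if cv2.contourArea(ct)>1000:
        W=ray(c,ct[:,0],.053)[:,:2].astype(np.float32)*1000;print(cv2.minAreaRect(W))
E
```

```text
[211 163  26  25 494] [223.3 175.2] [477.5 -26.   63. ]
[268 163  25  25 490] [280.  175.1] [459.8 -81.2  63. ]
[  97  165   57   23 1235] [124.8 175.8] [508.1  70.1  63. ]
[245 168  14  14 190] [251.5 174.4] [468.5 -53.4  59. ]
tool frame from TCP: [[   2.2  -30.   157.8]
 [   2.3   28.   157.8]
 [   1.7 -130.8  157.8]
 [   2.1   -1.1  161.8]]
```

Call:
arm_command(
  deltas=[0,0,0,0.0024,0.0004,-0.04,39,0,0,0,0.0024,0.0004,-0.08,39,0,0,0,0.0024,0.0004,-0.11,39,0,0,0,0.0024,0.0004,-0.125,39,0,0,0,0.0024,0.0004,-0.131,39,0,0,0,0.0024,0.0004,-0.131,39,0,0,0,0.0024,0.0004,-0.131,39],
)

```text
clock: 2.6
position: [0.4695, -0.0527, 0.0906]
ee_rot: [-3.104, 0.487, -0.002]
force: [-0.1, 0.3, 1.3]
width: 0.424
gripper_force: 0.0
```

```bash
python3 - <<'E'
from h import *
from cell import optics,sensors
s=sensors.observe()
for n in ["side","wrist"]:
    im=optics.get_image(n);cv2.imwrite(f"pics/{n}2.png",im)
a=cv2.resize(cv2.imread("pics/side2.png")[150:270,220:380],None,fx=2.5,fy=2.5);b=cv2.imread("pics/wrist2.png")
o=np.zeros((384,800+112,3),np.uint8);o[:384,:512]=b;o[:300,512:912]=a
cv2.imwrite("pics/c2.png",cv2.resize(o,(798,336)))
print(s["position"],s["ee_rot"],s["force"],s["width"]*91.8)
T=cv2.Rodrigues(s["ee_rot"])[0];print(T[:,1],(np.array([.46865,-.0536,.063])-s["position"])@T)
E
```

```text
[ 0.4694648  -0.05273259  0.09056472] [-3.10354992e+00  4.86723161e-01 -2.06776491e-03] [-0.14856594  0.31578047  1.29214252] 38.96353091038602
[-3.06126381e-01 -9.51990831e-01 -3.10656106e-04] [-0.00054553  0.00108376  0.0275637 ]
```

View pics/c2.png

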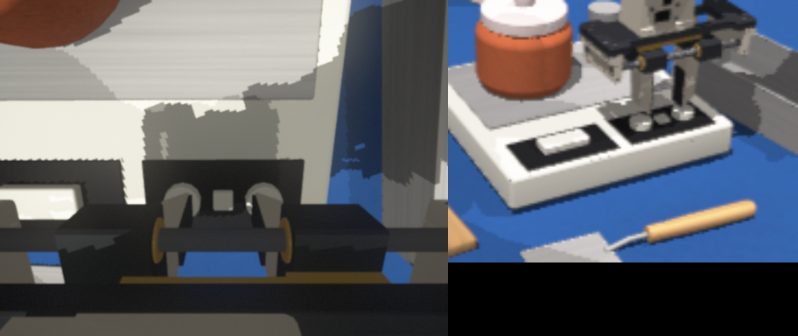

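The wrist view has the fingertips over the keys, which lie around (184,200) and (264,200). I want a closer look at how well the tips are centred.

```bash
python3 - <<'E'
import cv2,numpy as np
a=cv2.resize(cv2.imread("pics/wrist2.png")[180:300,150:370],(770,420),interpolation=cv2.INTER_CUBIC)
cv2.imwrite("pics/c3.png",np.clip(a*1.6,0,255).astype(np.uint8))
E
```

```text
(no output)
```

View pics/c3.png

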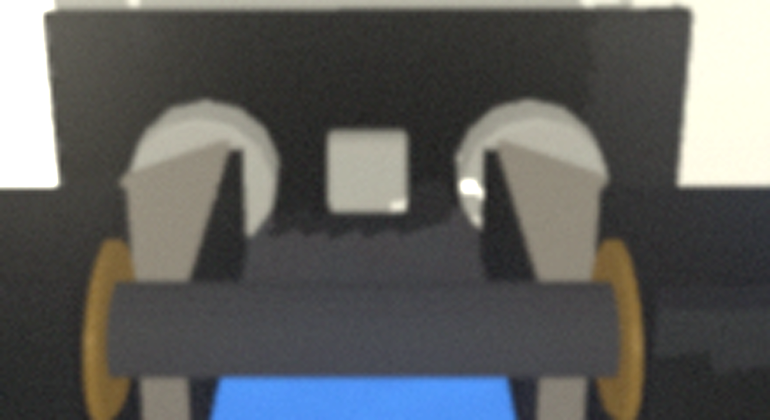

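The tips are chamfered, so the inner edges lead and touch inside the key centres. I'll widen the opening to about 55 mm, correct the 1 mm offset and go down.

Call:
arm_command(
  deltas=[0,0,0,-0.0008,-0.0009,0,55,0,0,0,-0.0008,-0.0009,0,55,0,0,0,-0.0008,-0.0009,0,55,0,0,0,-0.0008,-0.0009,0,55,0,0,0,-0.0008,-0.0009,0,55,0,0,0,-0.0008,-0.0009,0,55],
)

```text
clock: 3.3
position: [0.468, -0.0535, 0.0897]
ee_rot: [3.104, -0.486, -0.0]
force: [0.2, -0.6, -0.3]
width: 0.599
gripper_force: 0.0
```

```bash
python3 - <<'E'
from h import *
from cell import optics,sensors
s=sensors.observe();im=optics.get_image("wrist")
a=cv2.resize(im[180:300,150:370],(770,420),interpolation=cv2.INTER_CUBIC)
cv2.imwrite("pics/c4.png",np.clip(a*1.6,0,255).astype(np.uint8))
print(s["position"],s["force"],s["width"]*91.8)
T=cv2.Rodrigues(s["ee_rot"])[0];print(T[:,1],(np.array([.46865,-.0536,.063])-s["position"])@T)
E
```

```text
[ 0.46802604 -0.05347135  0.0897346 ] [ 0.2336621  -0.61418996 -0.32120802] 55.026372285810154
[-3.05834886e-01 -9.52084566e-01  3.56797836e-05] [ 6.34188441e-04 -6.93007554e-05  2.67345809e-02]
```

View pics/c4.png

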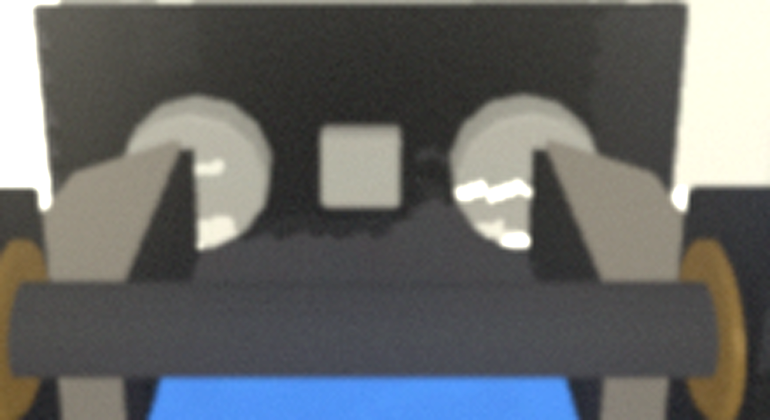

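The tips are now symmetric, with inner edges at 192 and 535 and keys at 200 and 524. I'll trim the opening to 52 mm, press and hold.

Call:
arm_command(
  deltas=[0,0,0,0.0003,0,-0.002,52,0,0,0,0.0003,0,-0.004,52,0,0,0,0.0003,0,-0.006,52,0,0,0,0.0003,0,-0.008,52,0,0,0,0.0003,0,-0.01,52,0,0,0,0.0003,0,-0.012,52,0,0,0,0.0003,0,-0.014,52,0,0,0,0.0003,0,-0.016,52,0,0,0,0.0003,0,-0.017,52,0,0,0,0.0003,0,-0.017,52,0,0,0,0.0003,0,-0.017,52],
)

```text
clock: 4.45
position: [0.4684, -0.0535, 0.0746]
ee_rot: [3.103, -0.486, 0.001]
force: [-9.8, 1.1, 36.5]
width: 0.569
gripper_force: 18.3
```

Call:
arm_command(
  deltas=[0,0,0,0,0,0.0005,52,0,0,0,0,0,0.0005,52,0,0,0,0,0,0.0005,52],
)

```text
clock: 4.75
position: [0.4683, -0.0535, 0.0748]
ee_rot: [3.103, -0.486, 0.001]
force: [-9.6, 1.0, 30.7]
width: 0.564
gripper_force: 15.2
```

```bash
python3 - <<'E'
from h import *
from cell import optics,sensors
s=sensors.observe();im=optics.get_image("wrist");b=optics.get_image("side")
a=cv2.resize(im[180:300,150:370],(770,420),interpolation=cv2.INTER_CUBIC)
cv2.imwrite("pics/c5.png",np.clip(a*1.6,0,255).astype(np.uint8))
cv2.imwrite("pics/c6.png",cv2.resize(b[170:250,270:370],(800,600)))
print(s["clock"],s["position"],s["force"],s["ft_torque"])
T=cv2.Rodrigues(s["ee_rot"])[0];print("tool force, moment",s["force"]@T,s["ft_torque"]@T)
E
```

```text
4.75 [ 0.46834371 -0.05351039  0.07478631] [-9.62029902  0.98592164 30.7152587 ] [0.15077917 1.99440212 0.01766892]
tool force, moment [ -9.43644295   2.00945534 -30.72238509] [-0.46668235 -1.94488004 -0.01831945]
```

View pics/c5.png

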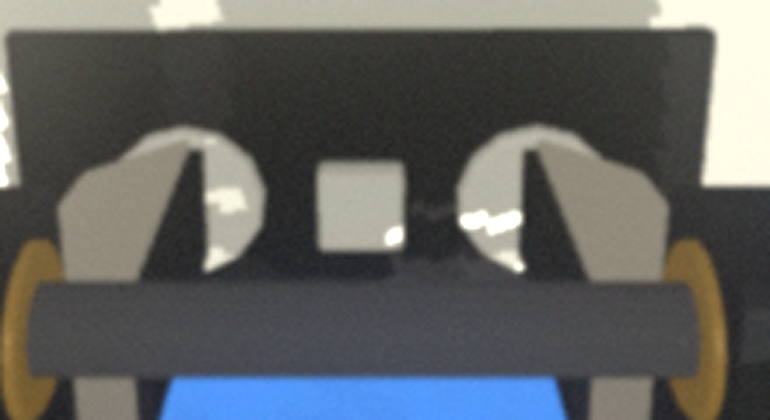

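Both tips sit symmetrically on the two keys, which are down level with each other, and the square key is untouched. I'll hold, then release straight up.

Call:
arm_command(
  deltas=[0,0,0,0,0,0,52,0,0,0,0,0,0,52,0,0,0,0,0,0,52,0,0,0,0,0,0,52,0,0,0,0,0,0,52,0,0,0,0,0,0,52,0,0,0,0,0,0,52,0,0,0,0,0,0,52,0,0,0,0,0,0,52,0,0,0,0,0,0,52,0,0,0,0,0,0,52,0,0,0,0,0,0,52,0,0,0,0,0,0,52,0,0,0,0,0,0,52,0,0,0,0,0,0,52,0,0,0,0,0,0,52,0,0,0,0,0,0,52,0,0,0,0,0,0,52,0,0,0,0,0,0,52,0,0,0,0,0,0,52],
)

```text
clock: 6.85
position: [0.4684, -0.0535, 0.0748]
ee_rot: [3.103, -0.486, 0.001]
force: [-8.3, 0.1, 31.4]
width: 0.564
gripper_force: 15.2
```

Call:
arm_command(
  deltas=[0,0,0,0,0,0,52,0,0,0,0,0,0,52,0,0,0,0,0,0,52,0,0,0,0,0,0,52,0,0,0,0,0,0,52,0,0,0,0,0,0,52,0,0,0,0,0,0,52,0,0,0,0,0,0.003,52,0,0,0,0,0,0.006,52,0,0,0,0,0,0.009,52,0,0,0,0,0,0.015,52,0,0,0,0,0,0.027,52,0,0,0,0,0,0.027,52,0,0,0,0,0,0.027,52],
)

```text
clock: 8.25
position: [0.4687, -0.0535, 0.1007]
ee_rot: [-3.104, 0.486, -0.002]
force: [-0.1, 0.1, 0.5]
width: 0.565
gripper_force: 0.0
```

Call:
arm_command(
  deltas=[0,0,0,0.013,0.041,0,10,0,0,0,0.026,0.082,0,10,0,0,0,0.0394,0.1236,0,10,0,0,0,0.0394,0.1236,0,10,0,0,0,0.0394,0.1236,-0.005,10,0,0,0,0.0394,0.1236,-0.01,10,0,0,0,0.0394,0.1236,-0.01,10,0,0,0,0.0394,0.1236,-0.01,10],
)

```text
clock: 9.05
position: [0.5073, 0.0688, 0.0899]
ee_rot: [3.103, -0.489, -0.001]
force: [0.7, -0.6, 0.1]
width: 0.113
gripper_force: 0.0
```

```bash
python3 - <<'E'
from h import *
from cell import optics,sensors
s=sensors.observe();im=optics.get_image("wrist")
a=cv2.resize(im[160:300,140:380],(770,449),interpolation=cv2.INTER_CUBIC)
cv2.imwrite("pics/c7.png",np.clip(a*1.6,0,255).astype(np.uint8))
print(s["clock"],s["position"],s["force"],s["width"]*91.8)
E
```

```text
9.05 [0.50731288 0.06878793 0.08990109] [ 0.74903397 -0.59982184  0.10629333] 10.32873128704705
```

View pics/c7.png

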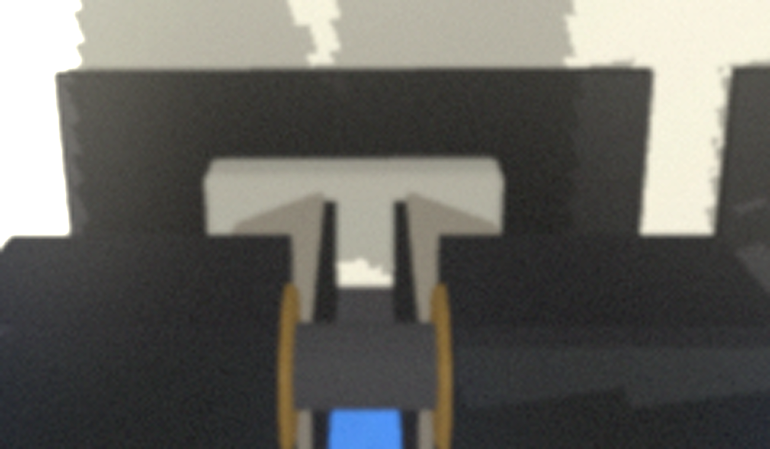

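The tips are over the bar: its centre is at about 354 and the tips' middle at 364, roughly 2 mm off. I'll correct a little and press.

Call:
arm_command(
  deltas=[0,0,0,0.0005,0.0012,-0.003,10,0,0,0,0.0005,0.0012,-0.006,10,0,0,0,0.0005,0.0012,-0.009,10,0,0,0,0.0005,0.0012,-0.012,10,0,0,0,0.0005,0.0012,-0.014,10,0,0,0,0.0005,0.0012,-0.016,10,0,0,0,0.0005,0.0012,-0.0165,10,0,0,0,0.0005,0.0012,-0.0165,10,0,0,0,0.0005,0.0012,-0.0165,10,0,0,0,0.0005,0.0012,-0.0165,10,0,0,0,0.0005,0.0012,-0.0165,10],
)

```text
clock: 10.2
position: [0.5084, 0.0713, 0.0748]
ee_rot: [3.104, -0.486, 0.001]
force: [-5.0, -1.5, 17.6]
width: 0.11
gripper_force: 9.0
```

The wrist reads 17.6 N against about 5 N needed, at full-travel height, so the bar is right down. Now I'll release it and clear away.

Call:
arm_command(
  deltas=[0,0,0,0,0,0,10,0,0,0,0,0,0,10,0,0,0,0,0,0,10,0,0,0,0,0,0,10,0,0,0,0,0,0.003,10,0,0,0,0,0,0.008,10,0,0,0,0,0,0.02,10,0,0,0,0,0,0.05,10,0,0,0,0,0,0.09,10,0,0,0,0,0,0.13,10,0,0,0,0,0,0.15,10,0,0,0,0,0,0.15,10,0,0,0,0,0,0.15,10,0,0,0,0,0,0.15,10,0,0,0,0,0,0.15,10],
)

```text
clock: 11.7
position: [0.5075, 0.0712, 0.2226]
ee_rot: [3.103, -0.486, -0.004]
force: [0.1, 0.2, -0.6]
width: 0.114
gripper_force: 0.0
```

```bash
python3 - <<'E'
from h import *
from cell import optics,sensors
s=sensors.observe();a=optics.get_image("side");b=optics.get_image("wrist");o=cv2.imread("pics/side0.png")
print(s["clock"],s["position"],s["force"])
cv2.imwrite("pics/f.png",np.hstack([cv2.resize(a[130:260,200:370],(400,306)),cv2.resize(b,(400,306))]))
E
```

```text
11.7 [0.50745836 0.07116454 0.22256805] [ 0.07428278  0.15142801 -0.57863874]
```

View pics/f.png

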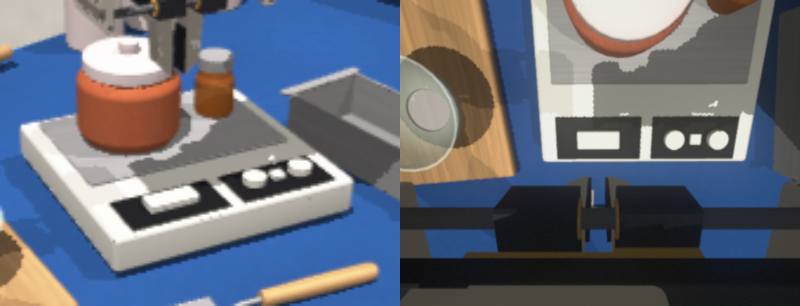

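All the keys are up, nothing has moved, and the arm is clear.

```bash
python3 -c "
from cell import arm
print(arm.sign_off())"
```

```text
the job is handed in; nothing more can be done
None
```

I pressed both round keys down together, held them for over 2 s and released them, then pressed the bar key fully and let it up; the square key was not touched, nothing looked moved in the last pictures, and I handed the job in at about 12 s.

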